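# Fetch a stir bar from the beaker with tongs

### The job

Take the spring tongs from their stand and, with the tongs only (never the fingers), lift out the white stir bar that leans in the glass beaker and lay it level into the one free pair of notches of the drying rack, letting go only when it rests there. Then hang the tongs upright in their stand again. Leave the beaker standing where it is and do not disturb the other two stir bars, the bottle or the tip box.

Things in the scene. Friction and masses are not known exactly. Their poses are not given: they have to be found in the camera images.
- tongs: parallel spring tongs of bare steel (130 g) hanging upright in the stand: two flat arms, each 5 mm thick, 50 mm over their outsides when open, that close along y. Origin: midway between the open arms, at the underside of the shoulders (cross pieces 64 mm long in x, z = 0 to 8 mm) that rest on the stand; z up, +y towards the arm that carries this frame (the other arm slides), x across the flats
- tongs_grip (a point): on the tongs' middle, 28 mm above their origin: centre of the grip faces, the arms' flat outsides, 20 mm wide (x), from 8 to 48 mm above the origin, to be gripped from above
- tongs_tip (a point): midway between the open jaws, 114 mm below the tongs' origin. Jaws 20 mm wide (x), 22 mm high, reaching 11 mm below this point; jaw faces 30 mm apart when open. The arms above them are 16 mm wide (x)
- tongs_jaw (a joint): how far the sliding arm has closed: 0 open (jaw faces 30 mm apart, 50 mm over the arms), at most 0.018. The middle between the jaws then lies at y = half this value in the tongs' frame. A spring opens it: 8 N when open, 10.5 N at 0.016, where a 14 mm bar is pinched (34 mm over the arms). Squeezed to about 45 mm over the arms, the tongs are carried with open jaws
- stand: white plastic stand, fixed, base 90 x 110 mm, 145 mm high; its top has a slot 36 mm (x) by 66 mm (y) through which the tongs hang, shoulders resting on the plate either side of the slot in x. Origin: centre of its underside, below the slot's centre; z up. Tongs at home: their origin 145 mm above this, axes as the stand's (or turned half round)
- beaker: straight glass beaker, loose, outside diameter 76 mm, wall 2.5 mm, 105 mm high, floor 4 mm thick, about 280 g. Origin: centre of its underside
- bar: the white stir bar to move, 80 mm long, 14 mm thick, round ends, about 50 g; origin at its centre, x along its length. It is too long to lie flat in the beaker (inside diameter 71 mm): its foot stands on the floor at the wall and it leans about 30 degrees from level against the opposite wall, its +x end up
- rack: metal drying rack, fixed, base 100 (x) x 170 (y) x 6 mm; rails 8 mm thick at x = -25 and +25 mm, each with three 90 degree V notches at y = -50, 0, +50 mm, mouth 28 mm wide, 42 mm above the bench, bottom at 28 mm. Bars lie along x over both rails; the 42 mm between the rails are free for jaws, down to the base. Origin: centre of its underside
- free_notch (a point): where the centre of a bar lies in the free pair of notches (midway between the rails, 37.9 mm above the bench); x along the notches, z up. A small blank paper tag lies on the base plate under it
- bar_b: identical white stir bar, 80 mm long, 14 mm thick, round ends, about 50 g; origin at its centre, x along its length; already lying in the rack
- bar_c: identical white stir bar, 80 mm long, 14 mm thick, round ends, about 50 g; origin at its centre, x along its length; already lying in the rack
- bottle: capped amber glass bottle, diameter 64 mm, 130 mm high; origin: centre of its underside. Not to be moved
- tipbox: closed blue box of pipette tips, 60 (x) x 110 (y) x 60 mm; origin: centre of its underside. Not to be moved
Mind the look-alikes: they are no part of the job. Leave any green or orange look-alike of the stand alone.

How it is judged:
By the outcome, as a careful person would: the job done as asked, in the order asked, and still so for the second after the job is handed in, with the robot touching nothing.
It also fails if it takes over 61 s, if anything falls off the work surface, if the arm or the gripper's body presses on something with over 40 N, if the wrist force passes 120 N, or if a joint passes its speed limit or range.

### The arm

A 6-joint arm with a two-finger parallel gripper is mounted at the origin on the work surface. World frame = base frame: x ahead of the robot, y to its left, z up, the work surface at z = 0. Lengths are in mm, angles in rad, forces in N, time in s.
With the tool pointing down it reaches from about 300 to 775 mm from the base axis. Payload 14.6 kg.
Tool frame: the origin (TCP) lies on the centre line of the jaws, within the pads' length; the fingertips stand 8 mm ahead of it and the grasp point (between the pads) lies 11 mm behind it; z points along the fingers, y is the direction in which the jaws open and shut (so a half turn about z gives the same grasp; the last joint's range is limited). The gripper opens to 94 mm and grips with 3 to 60 N. Pads are 16 mm wide; open, the fingers measure 119 mm over their backs; the gripper's body (75 mm by 177 mm) begins 78 mm behind the grasp point.
Start: joints at [1.038, 0.3, 1.521, -0, 1.321, -0.067], TCP at [247.022, 491.396, 213.446] pointing down, gripper open.
Joint ranges: [-3.03, 3.03], [-0.79, 2.21], [0.23, 2.52], [-1.04, 4.18], [0, 3.07], [-2.55, 2.55]. Speed limits (rad/s): [2.22, 2.22, 2.57, 3.14, 3.14, 3.14].

### API

Orientations are given as [roll, pitch, yaw] about the fixed x, y, z axes, in that order (R = Rz(yaw) Ry(pitch) Rx(roll)).
In Python, from cell import read_state, cams, manip gives the robot as it stands.
- The arm moves only by the shell command python3 -m handwheel 'ROWS' [OPENING] [FORCE]. ROWS is JSON, a list of rows, each a list of 4 numbers: the shift along the tool's x, y, z in m, then the turn about the tool's z in degrees. In form: [[dx, dy, dz, turn], ...]. A call has 1 to 5 rows; each row is the pose to reach, as a shift and turn from the pose measured when the call began, along the tool's axes at that moment; what a row does not reach only later rows make up. A row lasts 1/8 s, in which the tool goes at most 62.5 mm and 10.7 degrees, less where a joint would pass 70% of its speed; a pose out of reach is approached as far as the arm can. A call with a gripper value outside its range is refused whole. OPENING is the closure, from 0 (fully open) to 1 (shut), set as the call begins (- or left out, the last holds). The fingers move at their own pace and stop on an object; FORCE is the grip in N (left out, the last holds). Time passes only in rows, so rows that repeat a pose let the fingers close. It gives the time, the measured TCP pose, the force and the opening at its end, in the units of the state.
- read_state(): the state, without advancing time (a new reading comes with each control period).
- cams.camera(name): name is "scene" or "top" or "wrist"; returns the picture (384x512x3 uint8, red, green, blue); there is no depth.
- cams.get_calibration(name): a dict with "vertical_fov" (degrees; the focal length in pixels is half the picture's height over the tangent of half this angle, whatever the lens; pixels are square), "cx", "cy" (the principal point, pixels), "dist_coeffs" ([k1, k2, p1, p2, k3] as OpenCV has them; the pictures are not rectified), "R" (3x3) and "t" (3): a world point X has camera coordinates R X + t. Camera axes: x right, y down, z forward; pixel columns grow to the right and rows downward; lengths in mm; the calibration is good to about 2 mm. A picture is of the moment at which its call begins: read the wrist's pose just before it. get_calibration takes no time and is no camera call; for the wrist camera it gives the pose at the moment of the call.
- manip.sign_off(): hands the job in, once; it reports no verdict.
The state is a dict: "clock": time; "joints": joint angles; "qd": joint speeds; "effort": joint torques, N m; "eef_pos": TCP position; "eef_rot": TCP orientation; "wrist_force": force on the tool from outside, world axes, zero at the start; "moment": the same for the moment, N m; "finger_gap": finger opening in mm.
Only numpy, scipy, OpenCV 4.12 (cv2) and the standard library are available. Lean on these libraries where they do the work, as an engineer would, in place of code of your own. Each camera call takes 0.05 s, during which the arm holds its last target. There are 200 camera calls.

## Working session

There is one attempt and no reset: what is moved stays moved. The work goes in short steps, Python scripts to look and compute and a shell command to move; the robot and the scene stay as the last step left them, time stands still between calls to the robot, and variables do not carry over. Pictures are saved under pics/ and viewed, about 8 in all and at most 12, crops included, and the job is handed in when it is done.

```bash
mkdir -p pics
cat > h.py <<'E'
import numpy as np, cv2
from cell import read_state, cams, manip
def K(c):
    f=192/np.tan(np.radians(c["vertical_fov"])/2)
    return np.array([[f,0,c["cx"]],[0,f,c["cy"]],[0,0,1.]])
def snap(n,fn):
    c=cams.get_calibration(n); im=cams.camera(n)
    cv2.imwrite(f"pics/{fn}.png",im[:,:,::-1]); return im,c
def ray(c,uv):
    p=cv2.undistortPoints(np.array([[uv]],float),K(c),np.array(c["dist_coeffs"],float))[0,0]
    R=np.array(c["R"]);t=np.array(c["t"]);return -R.T@t,R.T@np.array([p[0],p[1],1.])
def onz(c,uv,z):
    o,d=ray(c,uv);return o+d*(z-o[2])/d[2]
def proj(c,X):
    R=np.array(c["R"],float);t=np.array(c["t"],float)
    return cv2.projectPoints(np.array(X,float).reshape(-1,1,3),cv2.Rodrigues(R)[0],t,K(c),np.array(c["dist_coeffs"],float))[0][:,0]
E
python3 - <<'E'
from h import *
a,c=snap("top","top0");b,d=snap("scene","scene0");w,e=snap("wrist","wrist0")
for k in (c,d,e): print({x:np.round(y,3).tolist() for x,y in k.items()})
print(read_state())
cv2.imwrite("pics/both.png",cv2.resize(np.vstack([a]),(800,600),interpolation=2)[:,:,::-1])
E
ls
```

```text
{'vertical_fov': 42.435, 'cx': 255.024, 'cy': 191.529, 'dist_coeffs': [0.053, 0.0, 0.0, 0.0, 0.0], 'R': [[0.008, -1.0, -0.013], [-0.989, -0.006, -0.147], [0.147, 0.014, -0.989]], 't': [2.565, 519.109, 1135.283]}
{'vertical_fov': 44.8, 'cx': 259.792, 'cy': 182.25, 'dist_coeffs': [-0.163, 0.0, 0.0, 0.0, 0.0], 'R': [[0.415, 0.91, -0.003], [0.57, -0.263, -0.779], [-0.709, 0.321, -0.628]], 't': [-226.136, -206.568, 1604.369]}
{'vertical_fov': 66.089, 'cx': 251.48, 'cy': 188.144, 'dist_coeffs': [0.003, 0.0, 0.0, 0.0, 0.0], 'R': [[0.449, 0.894, -0.001], [0.858, -0.431, 0.279], [0.249, -0.126, -0.96]], 't': [-548.402, -30.119, 392.832]}
{'clock': 0.15, 'joints': array([ 1.03840164e+00,  3.00321270e-01,  1.52143388e+00, -2.38088856e-05,
        1.32071342e+00, -6.65798754e-02]), 'qd': array([ 0.0009172 , -0.00072853, -0.00138169, -0.00116093, -0.00179589,
       -0.00015375]), 'effort': array([-5.44734485e-05, -5.31958580e+01, -3.52820528e+01,  7.07801292e-02,
        2.36076443e-02, -6.97552446e-05]), 'eef_pos': array([246.93152861, 491.23252236, 213.03079257]), 'eef_rot': array([-3.14071714e+00, -3.52633745e-05,  2.67578373e+00]), 'wrist_force': array([-0.13894954, -0.48518576, -0.23626831]), 'moment': array([ 0.05810731, -0.02062932, -0.04733343]), 'finger_gap': 93.90835211297397}
h.py
pics
```

View pics/both.png

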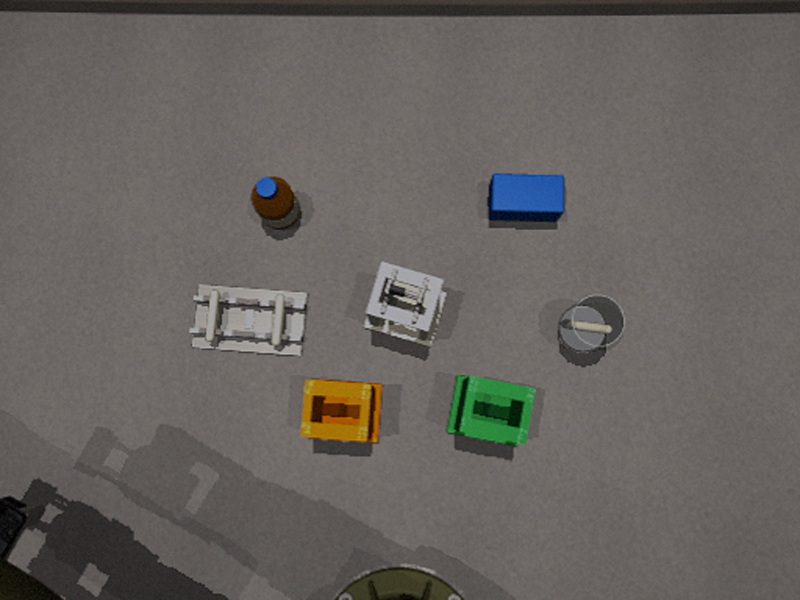

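View pics/scene0.png

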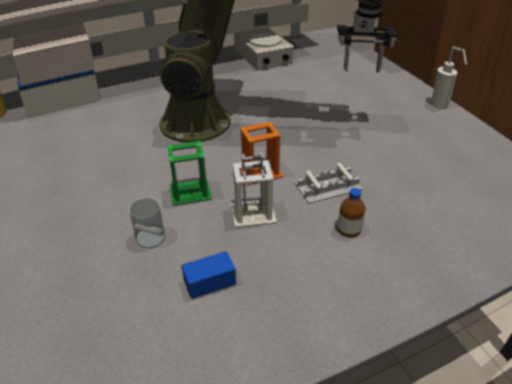

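The top picture shows three stands at 800x600 scale: white (405,300), with steel tongs hanging in it, orange (341,410) and green (491,408), both empty. The white one fits. The rack is at (249,320) with its middle pair free (tag at 249,320), and the beaker is at (590,325). The scene view agrees. Next is one enlarged crop to confirm and measure.

Run:
```python
from h import *
im=cv2.imread("pics/top0.png")
def cr(u,v,w,h): return cv2.resize(im[v:v+h,u:u+w],None,fx=5,fy=5,interpolation=cv2.INTER_CUBIC)
A=np.zeros((600,800,3),np.uint8)
A[:300,:300]=cr(228,163,60,60);A[:300,300:600]=cr(348,178,60,60);A[300:,:450]=cr(118,174,90,60)
A=cv2.convertScaleAbs(A,alpha=1.5)
cv2.imwrite("pics/crop0.png",A)
```

```text
(no output)
```

View pics/crop0.png

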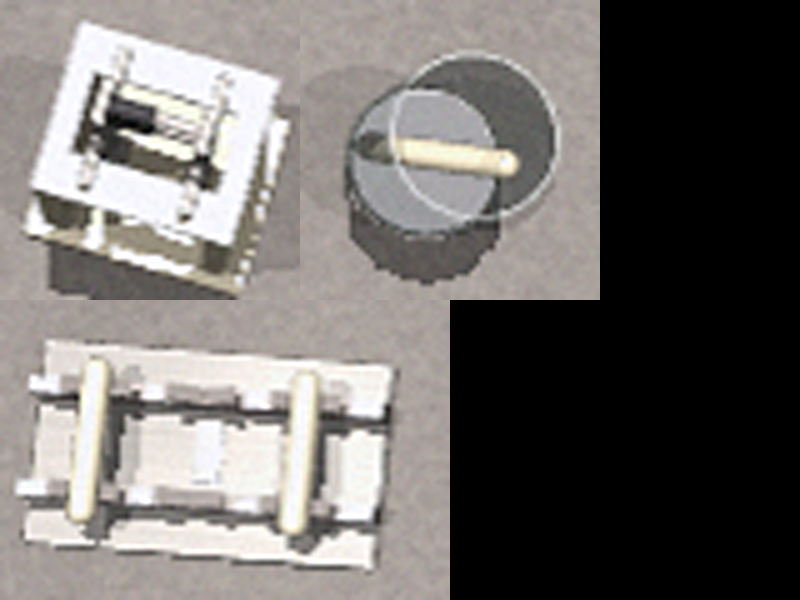

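The crop confirms it: the white stand holds the tongs, with shoulders at crop (127,48)-(87,186) and (225,75)-(188,215). The bar runs from its foot at about (368,147) to its upper end at (510,162). The rack's free pair is in the middle, with the paper tag at (208,455).

Run:
```python
from h import *
c=cams.get_calibration("top")
P=lambda x,y,z,o: onz(c,(o[0]+(x-o[2]+.5)/5-.5,o[1]+(y-o[3]+.5)/5-.5),z)
S=(228,163,0,0);B=(348,178,300,0);R=(118,174,0,300)
def rect(pts,z,o):
    q=np.array([P(*p,z,o) for p in pts]); print("corners",q[:,:2].round(0).tolist(),"ctr",q.mean(0)[:2].round(1))
    for i in range(4):
        d=q[(i+1)%4]-q[i];print("  len %.1f ang %.1f"%(np.hypot(*d[:2]),np.degrees(np.arctan2(d[1],d[0]))))
print("stand");rect([(82,22),(280,78),(233,245),(32,190)],145,S)
print("shoulders (z=153)");rect([(127,48),(225,75),(188,215),(87,186)],153,S)
print("rack");rect([(45,340),(393,367),(373,567),(25,540)],6,R)
for n,p in dict(b1=(96,362),b1b=(80,520),b2=(305,373),b2b=(292,532)).items(): print(n,P(*p,38,R)[:2].round(1))
print("tag",P(208,455,6,R)[:2].round(1))
print("rim",P(474,137,105,B).round(1),"rimL/R",P(391,137,105,B).round(1),P(559,137,105,B).round(1),P(474,54,105,B).round(1),P(474,219,105,B).round(1))
print("base",P(424,160,0,B).round(1),"top end",P(508,162,44,B).round(1),"foot",P(368,147,11,B).round(1))
```

```text
stand
corners [[557.0, 29.0], [533.0, -57.0], [460.0, -36.0], [483.0, 50.0]] ctr [508.2  -3.4]
  len 89.3 ang -105.7
  len 75.5 ang 164.5
  len 89.5 ang 75.0
  len 76.6 ang -15.6
shoulders (z=153)
corners [[544.0, 10.0], [533.0, -33.0], [472.0, -17.0], [484.0, 26.0]] ctr [508.1  -3.5]
  len 43.7 ang -105.3
  len 62.6 ang 165.6
  len 44.9 ang 74.3
  len 62.2 ang -15.4
rack
corners [[546.0, 321.0], [534.0, 151.0], [436.0, 158.0], [448.0, 326.0]] ctr [491.3 239.1]
  len 171.0 ang -94.1
  len 98.1 ang 175.9
  len 168.9 ang 85.9
  len 98.2 ang -2.9
b1 [530.6 287.8]
b1b [455.2 292. ]
b2 [526.  188.3]
b2b [450.1 192. ]
tag [490.3 239.7]
rim [ 480.9 -276.7  105. ] rimL/R [ 480.6 -240.2  105. ] [ 481.2 -313.8  105. ] [ 518.1 -277.8  105. ] [ 444.5 -275.6  105. ]
base [ 482.4 -277.9    0. ] top end [ 476.8 -306.9   44. ] foot [ 487.2 -248.9   11. ]
```

The measurements fit the given sizes: plate 89x76, shoulders 62, rack 170x98, rim 73. I'll add a helper that gives the shift in tool axes.

```bash
cat >> h.py <<'E'
def need(x,y,z,yaw):
    s=read_state();p=s["eef_pos"];r=s["eef_rot"][2];d=np.array([x,y,z])-p
    t=(np.degrees(r)-yaw+180)%360-180
    print("t=%.2f pos %s yaw %.1f F %s gap %.1f | shift mm %.1f %.1f %.1f turn %.1f"%(s["clock"],p.round(1),np.degrees(r),s["wrist_force"].round(1),s["finger_gap"],
      d[0]*np.cos(r)+d[1]*np.sin(r), d[0]*np.sin(r)-d[1]*np.cos(r), -d[2], t))
E
python3 -c "
from h import *
need(508.2,-3.5,250,164.6)"
```

```text
t=0.15 pos [246.9 491.2 213. ] yaw 153.3 F [-0.1 -0.5 -0.2] gap 93.9 | shift mm -455.6 -324.7 -37.0 turn -11.3
```

```bash
python3 -m handwheel '[[-0.456,-0.325,-0.037,-11.3],[-0.456,-0.325,-0.037,-11.3],[-0.456,-0.325,-0.037,-11.3],[-0.456,-0.325,-0.037,-11.3],[-0.456,-0.325,-0.037,-11.3]]' 0 20
python3 -c "
from h import *
need(508.2,-3.5,250,164.6)"
```

```text
clock: 0.78
eef_pos: [391.6, 216.7, 233.9]
eef_rot: [-3.141, -0.0, 2.873]
wrist_force: [1.2, 0.4, 0.5]
finger_gap: 94.1
t=0.78 pos [391.6 216.7 233.9] yaw 164.6 F [1.2 0.4 0.5] gap 94.1 | shift mm -170.8 -181.4 -16.1 turn 0.0
```

```bash
python3 -m handwheel '[[-0.171,-0.181,-0.016,0],[-0.171,-0.181,-0.016,0],[-0.171,-0.181,-0.016,0],[-0.171,-0.181,-0.016,0],[-0.171,-0.181,-0.016,0]]'
python3 -m handwheel '[[0,0,0,0]]'
python3 - <<'E'
from h import *
need(508.2,-3.5,165,164.6)
im,c=snap("wrist","wrist1")
cv2.imwrite("pics/wrist1.png",cv2.resize(im,(800,600))[:,:,::-1])
for z,o in ((145,0),(153,0)):
  print(proj(c,[508.2,-3.5,z])*800/512)
E
```

```text
clock: 1.4
eef_pos: [509.4, -6.3, 249.6]
eef_rot: [-3.14, -0.001, 2.869]
wrist_force: [-0.1, 1.7, 0.3]
finger_gap: 94.1
clock: 1.52
eef_pos: [509.1, -6.1, 249.3]
eef_rot: [-3.141, -0.001, 2.868]
wrist_force: [-0.5, 0.6, 0.2]
finger_gap: 94.1
t=1.52 pos [509.1  -6.1 249.3] yaw 164.3 F [-0.5  0.6  0.2] gap 94.1 | shift mm 1.6 2.2 84.3 turn -0.3
[[398.67372143 293.1112869 ]]
[[398.81519199 296.75211231]]
```

View pics/wrist1.png

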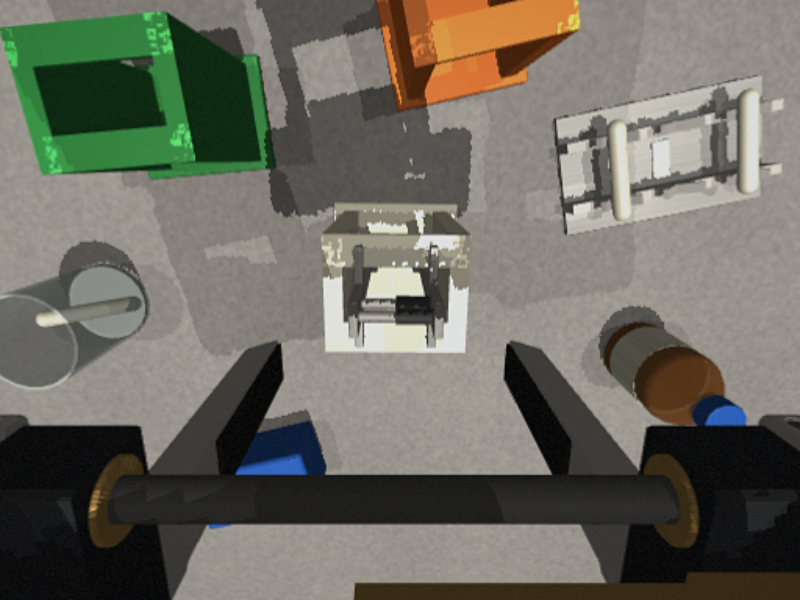

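The wrist view has the stand plate centred at (396,293) against a predicted (398.7,293). That is about 1 mm off and square to the tool, so I descend and grip.

```bash
python3 -m handwheel '[[0.002,0.002,0.04,-0.3],[0.002,0.002,0.07,-0.3],[0.002,0.002,0.084,-0.3],[0.002,0.002,0.084,-0.3]]'
python3 -c "
from h import *
need(508.2,-3.7,165,164.6)"
```

```text
clock: 2.08
eef_pos: [507.4, -2.8, 165.3]
eef_rot: [-3.14, -0.002, 2.875]
wrist_force: [0.7, 1.0, -0.5]
finger_gap: 94.0
t=2.08 pos [507.4  -2.8 165.3] yaw 164.7 F [ 0.7  1.  -0.5] gap 94.0 | shift mm -1.0 -0.6 0.3 turn 0.1
```

```bash
python3 -m handwheel '[[-0.001,-0.0005,0,0],[-0.001,-0.0005,0,0],[-0.001,-0.0005,0,0],[-0.001,-0.0005,0,0],[-0.001,-0.0005,0,0]]' 0.525 20
python3 -m handwheel '[[0,0,0,0],[0,0,-0.02,0],[0,0,-0.02,0]]'
python3 -c "
from h import *
need(481.5,-277.5,310,79.8)
im,c=snap('wrist','wrist2')"
```

```text
clock: 2.7
eef_pos: [508.2, -3.6, 165.4]
eef_rot: [-3.14, -0.002, 2.875]
wrist_force: [-0.1, -0.1, 1.3]
finger_gap: 47.9
clock: 3.08
eef_pos: [508.8, -3.7, 186.2]
eef_rot: [-3.141, 0.0, 2.875]
wrist_force: [0.0, -0.7, -2.0]
finger_gap: 44.8
t=3.08 pos [508.8  -3.7 186.2] yaw 164.7 F [ 0.  -0.7 -2. ] gap 44.8 | shift mm -45.8 -271.3 -123.8 turn 84.9
```

View pics/wrist2.png

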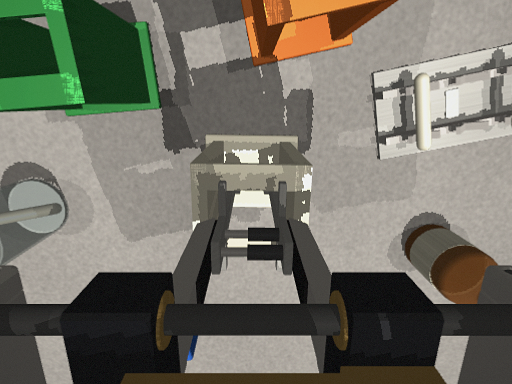

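The tongs are gripped at 44.8 mm with the arms between the fingers. I lift them out fully and go over the beaker.

```bash
python3 -m handwheel '[[0,0,-0.05,0],[0,0,-0.1,0],[0,0,-0.127,0],[0,0,-0.127,0]]'
python3 -m handwheel '[[-0.046,-0.271,0,50],[-0.046,-0.271,0,50],[-0.046,-0.271,0,50],[-0.046,-0.271,0,50],[-0.046,-0.271,0,50]]'
python3 -c "
from h import *
need(481.5,-277.5,300,79.8)"
```

```text
clock: 3.62
eef_pos: [508.9, -3.6, 312.7]
eef_rot: [-3.141, 0.001, 2.875]
wrist_force: [0.5, 0.7, -1.9]
finger_gap: 44.6
clock: 4.25
eef_pos: [480.8, -279.9, 309.9]
eef_rot: [-3.14, -0.002, 1.995]
wrist_force: [-0.4, 1.5, -1.6]
finger_gap: 44.7
t=4.25 pos [ 480.8 -279.9  309.9] yaw 114.3 F [-0.4  1.5 -1.6] gap 44.7 | shift mm 1.9 1.6 9.9 turn 34.5
```

```bash
python3 -m handwheel '[[0.002,0.002,0.01,34.5],[0.002,0.002,0.01,34.5],[0.002,0.002,0.01,34.5],[0.002,0.002,0.01,34.5],[0.002,0.002,0.01,34.5]]'
python3 - <<'E'
from h import *
need(481.5,-277.5,300,79.8)
im,c=snap('wrist','wrist3')
cv2.imwrite('pics/wrist3.png',cv2.resize(im,(800,600),interpolation=2)[:,:,::-1])
u=np.radians(-100.2);d=np.array([np.cos(u),np.sin(u)]);m=np.array([481.6,-277.6])
print("top,foot,rim,base",(proj(c,[[*(m+28.6*d),44],[*(m-28.6*d),11],[*m,105],[*m,0]])*800/512).round(0).tolist())
s=read_state();p=s["eef_pos"];print("tongs tip predicted px",(proj(c,[p-[0,0,134.4]])*800/512).round(0))
E
```

```text
clock: 4.88
eef_pos: [481.5, -277.0, 297.7]
eef_rot: [-3.136, -0.002, 1.393]
wrist_force: [0.2, -0.2, -0.8]
finger_gap: 45.2
t=4.88 pos [ 481.5 -277.   297.7] yaw 79.8 F [ 0.2 -0.2 -0.8] gap 45.2 | shift mm -0.5 0.1 -2.3 turn 0.0
top,foot,rim,base [[394.0, 280.0], [394.0, 215.0], [394.0, 264.0], [394.0, 242.0]]
tongs tip predicted px [[394. 282.]]
```

View pics/wrist3.png

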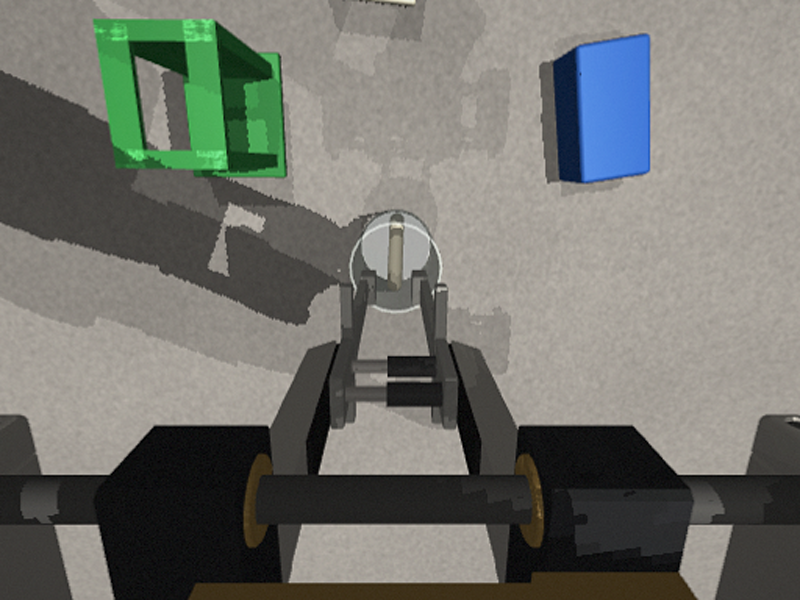

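The wrist view shows the bar upright in the picture at column 396, from foot (396,222) to top (395,284), with the beaker centred on the same column. The jaws' middle is at 394, so I add 1.2 mm in y. I grip about 5 mm above the bar's centre so that the foot comes free when lifted.

```bash
python3 -m handwheel '[[-0.005,0.0012,0.0,0],[-0.005,0.0012,0.045,0],[-0.005,0.0012,0.09,0],[-0.005,0.0012,0.12,0],[-0.005,0.0012,0.12,0]]'
python3 -c "
from h import *
need(482.0,-282,164.5,79.8)
im,c=snap('wrist','wrist4');cv2.imwrite('pics/wrist4c.png',cv2.resize(im[110:230,170:330],(800,600),interpolation=2)[:,:,::-1])"
```

```text
clock: 5.55
eef_pos: [480.4, -281.6, 175.9]
eef_rot: [-3.133, -0.003, 1.394]
wrist_force: [0.5, -0.7, -1.1]
finger_gap: 44.6
t=5.55 pos [ 480.4 -281.6  175.9] yaw 79.9 F [ 0.5 -0.7 -1.1] gap 44.6 | shift mm -0.1 1.7 11.4 turn 0.1
```

View pics/wrist4c.png

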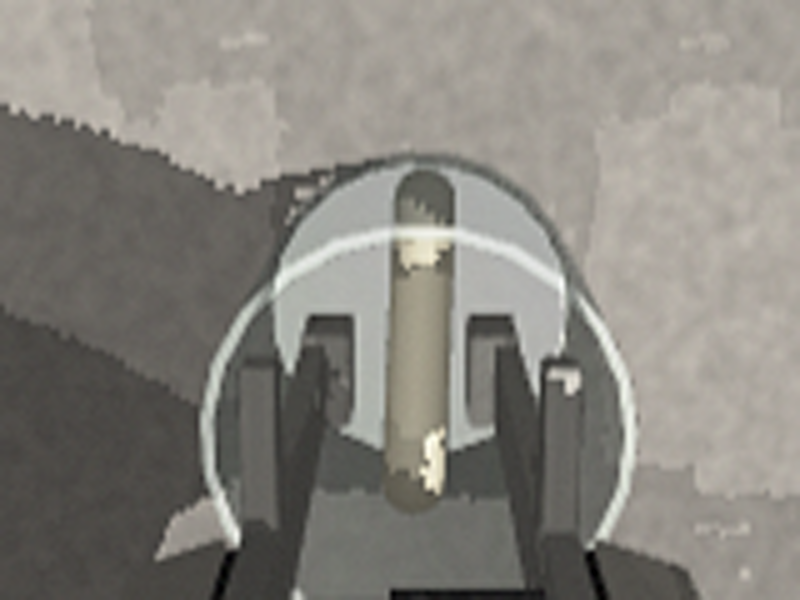

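The jaws straddle the bar, with their inner faces at 354 and 466 (middle 410). The bar's middle is at 418, about 2 mm to the right and turned about 2 degrees. I correct both, lower to the grip height and pinch.

```bash
python3 -m handwheel '[[0,0.002,0.0,2],[0,0.002,0.0115,2],[0,0.002,0.0115,2],[0,0.002,0.0115,2]]'
python3 -m handwheel '[[0,0,0,0],[0,0,0,0],[0,0,0,0]]' 0.72 28
python3 -m handwheel '[[0,0,0,0],[0,0,-0.006,0],[0,0,-0.012,0],[0,0,-0.012,0]]'
python3 -c "
from h import *
need(482.0,-282,310,79.8)
im,c=snap('wrist','wrist5');cv2.imwrite('pics/wrist5c.png',cv2.resize(im[110:230,170:330],(800,600),interpolation=2)[:,:,::-1])"
```

```text
clock: 6.1
eef_pos: [483.1, -282.4, 166.6]
eef_rot: [-3.136, -0.002, 1.359]
wrist_force: [-1.0, -0.5, -1.8]
finger_gap: 45.1
clock: 6.48
eef_pos: [483.3, -282.5, 166.9]
eef_rot: [-3.136, -0.001, 1.359]
wrist_force: [-1.3, 0.2, 0.3]
finger_gap: 32.6
clock: 6.98
eef_pos: [483.7, -282.5, 179.7]
eef_rot: [-3.138, -0.001, 1.359]
wrist_force: [0.2, 0.6, -1.7]
finger_gap: 32.8
t=6.97 pos [ 483.7 -282.5  179.7] yaw 77.9 F [ 0.2  0.6 -1.7] gap 32.8 | shift mm 0.2 -1.8 -130.3 turn -1.9
```

View pics/wrist5c.png

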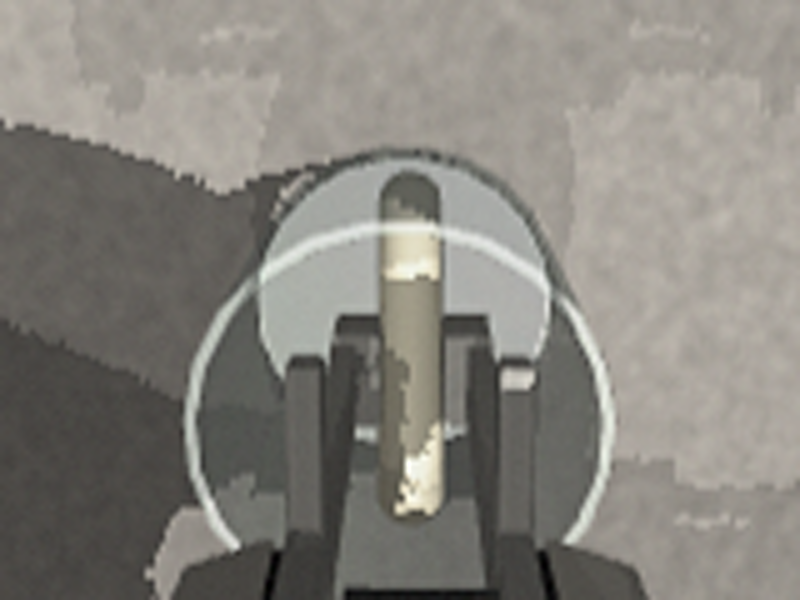

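The pinch holds at 32.8 mm with the bar between the jaws. I lift further and check that the bar comes along.

```bash
python3 -m handwheel '[[0,0,-0.01,0],[0,0,-0.02,0],[0,0,-0.03,0],[0,0,-0.03,0]]'
python3 -c "
from h import *
need(482.0,-282,310,79.8)
im,c=snap('wrist','wrist6');s,_=snap('scene','scene6')
A=np.hstack([cv2.resize(im[110:230,170:330],(480,360)),cv2.resize(s[170:270,110:190],(288,360))])
cv2.imwrite('pics/mix6.png',A[:,:,::-1])"
```

```text
clock: 7.52
eef_pos: [484.0, -282.7, 210.5]
eef_rot: [-3.139, -0.001, 1.36]
wrist_force: [1.5, 0.5, -2.3]
finger_gap: 32.7
t=7.53 pos [ 484.  -282.7  210.5] yaw 77.9 F [ 1.5  0.5 -2.3] gap 32.7 | shift mm 0.2 -2.1 -99.5 turn -1.9
```

View pics/mix6.png

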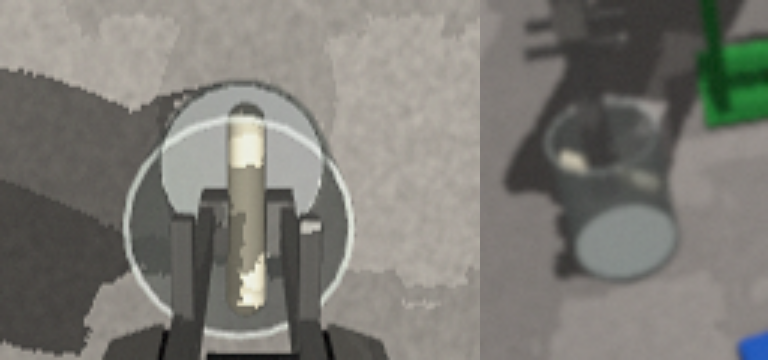

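The bar rises with the tongs and the beaker stays put. I lift clear and carry the bar to the rack.

```bash
python3 -m handwheel '[[0,0,-0.04,0],[0,0,-0.09,0],[0,0,-0.138,0],[0,0,-0.138,0]]'
python3 -c "
from h import *
need(495.8,239.3,345,176.4)"
```

```text
clock: 8.12
eef_pos: [484.7, -283.2, 350.5]
eef_rot: [3.141, 0.001, 1.359]
wrist_force: [0.9, -0.2, -3.4]
finger_gap: 32.7
t=8.12 pos [ 484.7 -283.2  350.5] yaw 77.9 F [ 0.9 -0.2 -3.4] gap 32.7 | shift mm 513.2 -98.8 5.5 turn -98.5
```

Run:
```python
from h import *
a=cv2.imread("pics/scene6.png")
im,c=snap("scene","scene7");b=cv2.imread("pics/scene7.png")
for o in ("scene0","scene6"):
  d=cv2.absdiff(cv2.imread(f"pics/{o}.png"),b).max(2)
  print(o,"beaker base diff",d[225:248,130:168].mean().round(1),"rim",d[198:215,128:165].mean().round(1),"ref bg",d[260:280,60:100].mean().round(1))
```

```text
scene0 beaker base diff 15.1 rim 28.4 ref bg 12.6
scene6 beaker base diff 9.0 rim 17.2 ref bg 15.9
```

```bash
python3 -m handwheel '[[0.06,-0.012,0,-10.5],[0.12,-0.025,0,-21],[0.18,-0.037,0,-31.5],[0.24,-0.05,0,-42],[0.3,-0.06,0,-52]]'
python3 -c "
from h import *
need(495.8,239.3,345,176.4)"
```

```text
clock: 8.8
eef_pos: [487.8, 24.8, 346.1]
eef_rot: [-3.138, -0.004, 2.273]
wrist_force: [0.8, -0.2, -2.6]
finger_gap: 32.7
t=8.80 pos [487.8  24.8 346.1] yaw 130.2 F [ 0.8 -0.2 -2.6] gap 32.7 | shift mm 158.6 144.6 1.1 turn -46.2
```

The beaker's base is unchanged between pictures. I continue to above the rack.

```bash
python3 -m handwheel '[[0.04,0.036,0,-10.5],[0.08,0.072,0,-21],[0.12,0.108,0,-31.5],[0.159,0.145,0,-42],[0.159,0.145,0.0,-46.2]]'
python3 -m handwheel '[[0,0,0.06,0],[0,0,0.09,0],[0,0,0.09,0]]'
python3 - <<'E'
from h import *
need(495.8,239.3,205,176.4)
im,c=snap('wrist','wrist8')
cv2.imwrite('pics/wrist8.png',cv2.resize(im[60:300,100:420],(800,600),interpolation=2)[:,:,::-1])
f=lambda X:((proj(c,X)-[100,60])*2.5).round(0).tolist()
print("free notch, bars b,c",f([[490.7,239.6,37.9],[493,289.9,37.9],[488,190.2,37.9]]))
s=read_state();p=s["eef_pos"];print("tip",f([p-[0,0,134.4]]))
E
```

```text
clock: 9.43
eef_pos: [495.1, 242.7, 343.3]
eef_rot: [-3.141, -0.01, 3.087]
wrist_force: [0.3, -0.7, -2.6]
finger_gap: 32.9
clock: 9.8
eef_pos: [493.0, 242.1, 249.8]
eef_rot: [-3.138, -0.016, 3.087]
wrist_force: [-0.3, -0.0, -1.0]
finger_gap: 32.3
t=9.80 pos [493.  242.1 249.8] yaw 176.9 F [-0.3 -0.  -1. ] gap 32.3 | shift mm -3.0 -2.7 44.8 turn 0.5
free notch, bars b,c [[378.0, 268.0], [473.0, 267.0], [285.0, 268.0]]
tip [[384.0, 311.0]]
```

View pics/wrist8.png

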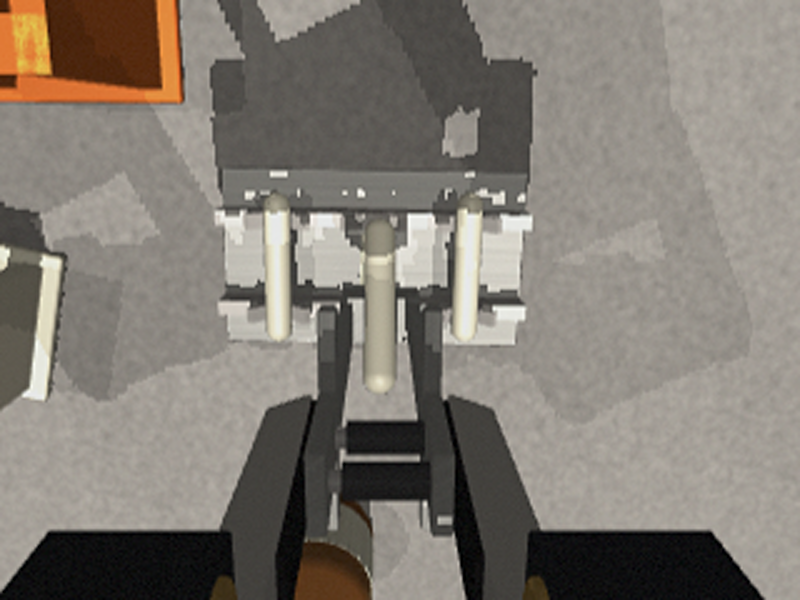

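The held bar is at column 380, the rack's bars are at 277 and 467, and so the free notch is at 372. I therefore shift about 4 mm in -y. Rows agree with the prediction (267). The bar still leans, with its robot-side end low.

```bash
python3 -m handwheel '[[-0.003,-0.004,0.0,0.5],[-0.003,-0.004,0.03,0.5],[-0.003,-0.004,0.046,0.5],[-0.003,-0.004,0.046,0.5]]'
python3 -c "
from h import *
need(495.8,238.2,190,176.4); print(read_state()['eef_rot'])"
```

```text
clock: 10.35
eef_pos: [496.0, 238.0, 206.0]
eef_rot: [-3.139, -0.013, 3.078]
wrist_force: [0.5, 0.2, -2.0]
finger_gap: 32.9
t=10.35 pos [496. 238. 206.] yaw 176.3 F [ 0.5  0.2 -2. ] gap 32.9 | shift mm 0.2 0.2 16.0 turn -0.1
[-3.13893072 -0.0130162   3.07777681]
```

```bash
python3 -m handwheel '[[-0.0015,0,0.008,0],[-0.0015,0,0.016,0],[-0.0015,0,0.016,0]]'
python3 -m handwheel '[[0,0,0.004,0],[0,0,0.008,0],[0,0,0.008,0]]'
python3 -m handwheel '[[0,0,0.003,0],[0,0,0.005,0],[0,0,0.005,0]]'
python3 -c "
from h import *
need(497.3,238.2,174.7,176.4)"
```

```text
clock: 10.72
eef_pos: [497.2, 237.9, 189.7]
eef_rot: [-3.139, -0.013, 3.078]
wrist_force: [-1.2, -0.8, -1.2]
finger_gap: 32.7
clock: 11.1
eef_pos: [497.3, 237.8, 181.7]
eef_rot: [-3.139, -0.013, 3.078]
wrist_force: [2.7, -0.2, 0.8]
finger_gap: 32.5
clock: 11.48
eef_pos: [497.2, 237.8, 176.5]
eef_rot: [-3.139, -0.013, 3.078]
wrist_force: [3.0, -1.4, 1.4]
finger_gap: 32.6
t=11.47 pos [497.2 237.8 176.5] yaw 176.3 F [ 3.  -1.4  1.4] gap 32.6 | shift mm -0.1 0.4 1.8 turn -0.1
```

Contact is light, about 3 N, and the bar is pivoting. I lower in small steps until both rails carry it.

```bash
python3 -m handwheel '[[0,0,0.0018,0],[0,0,0.0018,0],[0,0,0.0018,0]]'
python3 -m handwheel '[[0,0,0.0015,0],[0,0,0.0015,0],[0,0,0.0015,0]]'
python3 - <<'E'
from h import *
need(497.3,238.2,174.7,176.4)
im,c=snap('wrist','wrist9');s,_=snap('scene','scene9')
A=np.zeros((600,800,3),np.uint8)
A[:,:560]=cv2.resize(im[80:290,155:351],(560,600),interpolation=2);A[:280,560:]=cv2.resize(s[130:210,290:365],(240,280),interpolation=2)
cv2.imwrite('pics/mix9.png',A[:,:,::-1])
E
```

```text
clock: 11.85
eef_pos: [497.1, 237.8, 174.5]
eef_rot: [-3.139, -0.013, 3.078]
wrist_force: [3.6, -1.3, 2.0]
finger_gap: 32.9
clock: 12.22
eef_pos: [497.0, 237.8, 173.0]
eef_rot: [-3.139, -0.014, 3.078]
wrist_force: [2.8, -0.9, 2.4]
finger_gap: 32.3
t=12.22 pos [497.  237.8 173. ] yaw 176.3 F [ 2.8 -0.9  2.4] gap 32.3 | shift mm -0.3 0.4 -1.7 turn -0.1
```

View pics/mix9.png

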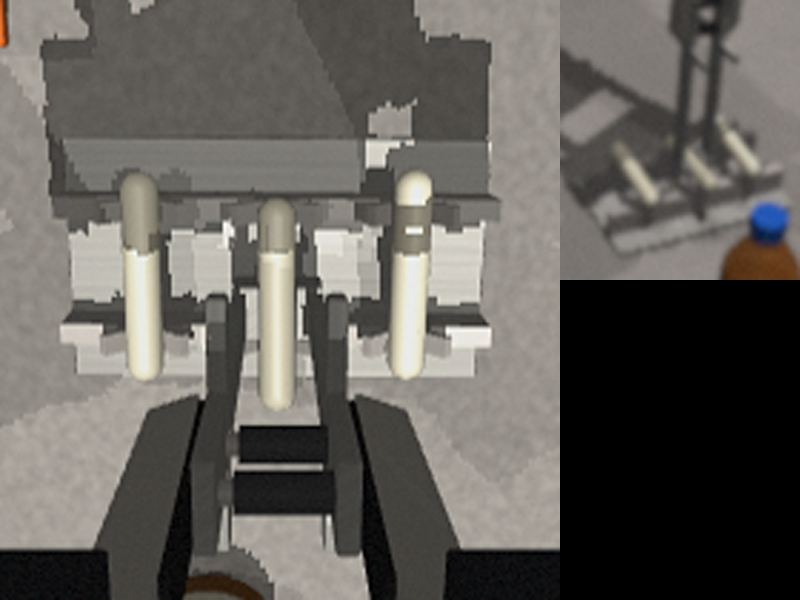

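The held bar's ends are at rows 200 and 410, against 172 and 380 for its neighbours. It is either still tilted or about 11 mm far in x, so I solve for which.

Run:
```python
from h import *
from scipy.optimize import least_squares
c=cams.get_calibration("wrist")
k=600/210
def toimg(u,v): return np.array([155+u/(560/196),80+v/k])
def ends(x,y,z,th,yaw=np.radians(-3.6)):
    d=np.array([np.cos(yaw)*np.cos(th),np.sin(yaw)*np.cos(th),np.sin(th)])*33
    m=np.array([x,y,z]);
    E=proj(c,[m-d,m+d]); return E
# sphere ends: row extents ~ centre -/+ radius(7mm)
def rows(x,y,z,th):
    E=ends(x,y,z,th);s=np.linalg.norm(E[1]-E[0])
    pm=[proj(c,[[x,y,z],[x,y+7,z]])]; r=abs(pm[0][1,0]-pm[0][0,0])
    return np.array([E[0,1]-r,E[1,1]+r])
obs=lambda a,b:np.array([80+a/k,80+b/k])
for n,y,a,b in (("bar_c",189.9,172,380),("bar_b",289.9,172,380)):
    o=obs(a,b);print(n,(rows(490.5+(y-240)*.05,y,37.9,0)-o).round(2),"level fit",least_squares(lambda q:rows(q[0],y,q[1],0)-o,[490,38]).x.round(1))
o=obs(200,410);y=238
rx=490.7
for th in range(0,31,5):
    t=np.radians(th)
    f=least_squares(lambda q:rows(q[0],y,q[1],t)-o,[495,45]).x
    print(th,f.round(1),"axis z at near/far rail",[(f[1]+(rx+s*25-f[0])*np.tan(t)).round(1) for s in(-1,1)])
```

```text
bar_c [-0.05  0.05] level fit [488.1  37.5]
bar_b [-1.38 -0.97] level fit [494.5  36.8]
0 [500.3  45.3] axis z at near/far rail [np.float64(45.3), np.float64(45.3)]
5 [501.4  40.4] axis z at near/far rail [np.float64(37.3), np.float64(41.6)]
10 [501.9  37.3] axis z at near/far rail [np.float64(30.9), np.float64(39.8)]
15 [501.9  36.2] axis z at near/far rail [np.float64(26.5), np.float64(39.9)]
20 [501.4  37. ] axis z at near/far rail [np.float64(24.0), np.float64(42.2)]
25 [500.3  39.8] axis z at near/far rail [np.float64(23.7), np.float64(47.0)]
30 [498.7  44.5] axis z at near/far rail [np.float64(25.4), np.float64(54.3)]
```

The fit gives about 5 degrees of tilt left and a bar centre about 10 mm too far in +x; it slid in the jaws as it pivoted. I lift 4 mm, shift 10.5 mm towards the robot and press down again.

```bash
python3 -m handwheel '[[0,0,-0.004,0],[0.004,0,-0.004,0],[0.0105,0,-0.004,0],[0.0105,0,-0.004,0]]'
python3 -m handwheel '[[0,0,0.003,0],[0,0,0.005,0],[0,0,0.005,0]]'
python3 -m handwheel '[[0,0,0.001,0],[0,0,0.0015,0],[0,0,0.0015,0]]'
python3 -c "
from h import *
need(486.5,238.2,170.5,176.4);im,c=snap('wrist','wrist10')"
```

```text
clock: 12.82
eef_pos: [485.9, 238.6, 177.1]
eef_rot: [-3.139, -0.014, 3.078]
wrist_force: [0.5, 0.9, -2.1]
finger_gap: 32.4
clock: 13.2
eef_pos: [485.9, 238.5, 172.1]
eef_rot: [-3.139, -0.014, 3.078]
wrist_force: [-0.8, 0.2, 0.1]
finger_gap: 32.4
clock: 13.58
eef_pos: [486.1, 238.5, 170.7]
eef_rot: [-3.139, -0.014, 3.078]
wrist_force: [-0.3, -1.0, 2.1]
finger_gap: 32.8
t=13.57 pos [486.1 238.5 170.7] yaw 176.3 F [-0.3 -1.   2.1] gap 32.8 | shift mm -0.5 -0.3 0.2 turn -0.1
```

```bash
python3 -m handwheel '[[0,0,0.001,0],[0,0,0.001,0],[0,0,0.001,0]]'
python3 -m handwheel '[[0,0,0.001,0],[0,0,0.001,0],[0,0,0.001,0]]'
python3 - <<'E'
from h import *
need(486.5,238.2,170.5,176.4)
im,c=snap('wrist','wrist11')
o=im[80:290,155:351]; g=o.astype(int)
# bar pixels: bright yellowish; row extent along neighbour and held columns
for name,u in (("left",135),("held",275),("right",410)):
    col=int(u/(560/196)); strip=g[:,col-2:col+3].mean(1)
    m=(strip[:,0]-strip[:,2]>8)&(strip[:,0]>60); r=np.where(m)[0]; print(name,(r.min()*600/210).round(),((r.max()+1)*600/210).round(),len(r))
cv2.imwrite('pics/wrist11c.png',cv2.resize(o,(560,600),interpolation=2)[:,:,::-1])
E
```

```text
clock: 14.0
eef_pos: [486.1, 238.5, 169.7]
eef_rot: [-3.139, -0.014, 3.078]
wrist_force: [0.4, -0.5, 2.4]
finger_gap: 32.3
clock: 14.38
eef_pos: [486.1, 238.5, 168.7]
eef_rot: [-3.139, -0.013, 3.078]
wrist_force: [1.5, -1.4, 2.6]
finger_gap: 32.5
t=14.38 pos [486.1 238.5 168.7] yaw 176.3 F [ 1.5 -1.4  2.6] gap 32.5 | shift mm -0.4 -0.3 -1.8 turn -0.1
left 0.0 449.0 108
held 40.0 600.0 129
right 103.0 423.0 75
```

Run:
```python
from h import *
im=cv2.imread('pics/wrist11.png')[:,:,::-1].astype(int)
def strip(u,r0,r1):
    c=155+int(round(u/(560/196)));return im[r0:r1,c-1:c+2].mean(1).round().astype(int)
for n,ut,ub in(("left",138,145),("held",277,277),("right",414,406)):
    for a,u,(r0,r1) in(("far top",ut,(132,156)),("bot",ub,(200,228))):
        s=strip(u,r0,r1);print(n,a,r0,"R",s[:,0].tolist(),"R-B",(s[:,0]-s[:,2]).tolist())
```

```text
left far top 132 R [98, 98, 97, 96, 97, 89, 97, 128, 125, 126, 124, 124, 124, 124, 121, 125, 120, 102, 97, 100, 129, 141, 151, 158] R-B [10, 8, 8, 8, 8, 7, 6, 7, 7, 8, 8, 8, 7, 8, 7, 8, 8, 5, 7, 13, 21, 21, 23, 24]
left bot 200 R [231, 231, 231, 231, 232, 232, 233, 233, 233, 232, 233, 233, 233, 233, 233, 233, 234, 233, 233, 234, 234, 232, 226, 191, 112, 98, 87, 73] R-B [23, 23, 22, 23, 22, 22, 21, 21, 21, 20, 21, 20, 20, 19, 19, 19, 19, 18, 17, 18, 19, 27, 28, 23, 10, 8, 7, 7]
held far top 132 R [97, 98, 98, 97, 97, 85, 84, 123, 128, 126, 127, 125, 126, 125, 123, 123, 119, 113, 126, 141, 151, 158, 168, 174] R-B [7, 8, 9, 8, 8, 7, 5, 7, 7, 7, 8, 8, 9, 6, 7, 8, 7, 13, 19, 21, 23, 23, 24, 26]
held bot 200 R [233, 233, 233, 234, 233, 233, 234, 233, 234, 234, 233, 233, 233, 234, 234, 233, 233, 234, 233, 229, 222, 215, 191, 166, 173, 175, 176, 180] R-B [22, 20, 21, 23, 20, 22, 22, 21, 22, 22, 22, 21, 22, 23, 23, 21, 23, 22, 23, 29, 32, 33, 27, 13, 13, 14, 13, 14]
right far top 132 R [75, 73, 76, 77, 78, 76, 83, 104, 114, 111, 110, 108, 108, 110, 110, 109, 107, 103, 109, 146, 158, 125, 133, 141] R-B [5, 5, 6, 7, 7, 7, 6, 6, 7, 7, 7, 6, 5, 6, 6, 6, 6, 5, 14, 22, 23, 18, 20, 20]
right bot 200 R [236, 236, 237, 236, 236, 236, 236, 236, 236, 236, 236, 236, 237, 236, 236, 236, 237, 236, 236, 236, 237, 238, 227, 159, 110, 94, 85, 82] R-B [8, 7, 8, 6, 6, 6, 5, 5, 4, 4, 4, 4, 4, 3, 2, 4, 6, 4, 6, 3, 12, 21, 32, 16, 8, 7, 7, 7]
```

Run:
```python
from h import *
from scipy.optimize import least_squares
c=cams.get_calibration("wrist")
def rows(x,y,z,t,yaw=np.radians(-3.6)):
    d=np.array([np.cos(yaw)*np.cos(t),np.sin(yaw)*np.cos(t),np.sin(t)])*33;m=np.array([x,y,z])
    E=proj(c,[m-d,m+d]);r=[abs(np.diff(proj(c,[q,q+[0,7,0]])[:,0])[0]) for q in (m-d,m+d)]
    return np.array([E[0,1]-r[0],E[1,1]+r[1]])
L=np.array([151.5,223.8]);R=np.array([150.5,223.3]);H=np.array([149.5,222.8])
bL=rows(488,189.9,37.9,0)-L;bR=rows(493,289.9,37.9,0)-R;b=(bL+bR)/2;print(bL,bR)
for th in (-6,-3,0,3,6,9):
    t=np.radians(th);f=least_squares(lambda q:rows(q[0],238.5,q[1],t)-b-H,[490,38]).x
    print(th,f.round(1),"axis z rails",[(f[1]+(490.7+s*25-f[0])*np.tan(t)).round(1) for s in(-1,1)])
```

```text
[-0.56198506 -0.26545621] [-0.84763446 -0.74882245]
-6 [486.7  48.8] axis z rails [np.float64(51.1), np.float64(45.8)]
-3 [487.7  44.3] axis z rails [np.float64(45.5), np.float64(42.9)]
0 [488.5  40.5] axis z rails [np.float64(40.5), np.float64(40.5)]
3 [489.1  37.3] axis z rails [np.float64(36.1), np.float64(38.7)]
6 [489.6  34.8] axis z rails [np.float64(32.3), np.float64(37.6)]
9 [489.8  33. ] axis z rails [np.float64(29.2), np.float64(37.1)]
```

```bash
python3 -m handwheel '[[0,0,0.001,0],[0,0,0.001,0],[0,0,0.001,0]]'
python3 -m handwheel '[[0,0,0.001,0],[0,0,0.001,0],[0,0,0.001,0]]'
python3 -c "
from h import *
F=[read_state()['wrist_force'] for _ in range(5)];print(np.mean(F,0).round(2))"
```

```text
clock: 14.8
eef_pos: [486.2, 238.5, 167.9]
eef_rot: [-3.139, -0.013, 3.078]
wrist_force: [2.0, -2.2, 5.5]
finger_gap: 32.6
clock: 15.18
eef_pos: [486.4, 238.5, 167.7]
eef_rot: [-3.139, -0.012, 3.078]
wrist_force: [-1.2, -2.7, 12.7]
finger_gap: 32.5
[-1.2  -2.75 12.65]
```

The force rises sharply to 12.7 N with no further sinking, so the bar rests in both notches. I relieve, release and withdraw upward.

```bash
python3 -m handwheel '[[-0.001,0,-0.0003,0],[-0.001,0,-0.0006,0]]'
python3 -m handwheel '[[0,0,0,0],[0,0,0,0],[0,0,0,0],[0,0,0,0]]' 0.52 20
python3 -c "
from h import *
need(486.5,238.2,170.5,176.4);im,c=snap('wrist','wrist12')"
```

```text
clock: 15.42
eef_pos: [486.9, 238.4, 167.9]
eef_rot: [-3.139, -0.014, 3.078]
wrist_force: [-2.1, -0.3, 2.3]
finger_gap: 33.1
clock: 15.92
eef_pos: [486.9, 238.4, 167.8]
eef_rot: [-3.139, -0.014, 3.078]
wrist_force: [0.2, 0.4, -1.5]
finger_gap: 45.1
t=15.93 pos [486.9 238.4 167.8] yaw 176.3 F [ 0.2  0.4 -1.5] gap 45.1 | shift mm 0.4 -0.3 -2.7 turn -0.1
```

```bash
python3 -m handwheel '[[0,0,-0.015,0],[0,0,-0.04,0],[0,0,-0.09,0],[0,0,-0.15,0],[0,0,-0.15,0]]'
python3 - <<'E'
from h import *
need(508.2,-3.6,325,164.7)
im,c=snap('wrist','wrist13');t,_=snap('top','top13');s,_=snap('scene','scene13')
A=np.zeros((600,800,3),np.uint8)
A[:300,:400]=cv2.resize(im,(400,300),interpolation=3)
A[:300,400:700]=cv2.resize(im[40:160,200:320],(300,300),interpolation=2)
A[300:,:360]=cv2.resize(t[170:240,110:194],(360,300),interpolation=2)
A[300:,360:]=cv2.resize(s[130:260,110:300],(440,300),interpolation=2)
cv2.imwrite('pics/mix13.png',A[:,:,::-1])
f=lambda X:proj(c,X).round(0).tolist()
print(f([[490.7,239.6,37.9],[493,289.9,37.9],[488,190.2,37.9]]))
E
```

```text
clock: 16.6
eef_pos: [489.9, 239.1, 323.5]
eef_rot: [3.141, -0.006, 3.078]
wrist_force: [0.5, -0.1, -2.1]
finger_gap: 45.3
t=16.60 pos [489.9 239.1 323.5] yaw 176.4 F [ 0.5 -0.1 -2.1] gap 45.3 | shift mm -33.7 -241.0 -1.5 turn 11.7
[[252.0, 158.0], [285.0, 157.0], [221.0, 158.0]]
```

Run:
```python
from h import *
from scipy import ndimage as nd
c=cams.get_calibration("wrist")
im=cv2.imread('pics/wrist13.png')[:,:,::-1].astype(int)
d=im[:,:,0]-im[:,:,2]
m=(d>15)
m[:, :200]=0;m[:,300:]=0;m[:125]=0;m[195:]=0
l,n=nd.label(m)
for i,s in enumerate(nd.find_objects(l)):
    k=(l[s]==i+1).sum()
    if k>25:print("rows",s[0].start,s[0].stop,"cols",s[1].start,s[1].stop,k)
```

```text
rows 132 183 cols 246 255 255
rows 132 182 cols 278 288 257
rows 133 183 cols 214 223 300
```

All three bars now span the same rows (132 to 183), and the new one is midway between its neighbours. It is seated and level. Back to the stand.

```bash
python3 -m handwheel '[[-0.034,-0.241,-0.002,11.7],[-0.034,-0.241,-0.002,11.7],[-0.034,-0.241,-0.002,11.7],[-0.034,-0.241,-0.002,11.7],[-0.034,-0.241,-0.002,11.7]]'
python3 -m handwheel '[[0,0,0,0],[0,0,0,0],[0,0,0,0]]'
python3 -c "
from h import *
need(508.5,-3.6,325,164.7);print(read_state()['eef_rot'])"
```

```text
clock: 17.38
eef_pos: [506.9, -7.1, 318.1]
eef_rot: [-3.134, -0.016, 2.869]
wrist_force: [-0.2, 0.4, -1.3]
finger_gap: 45.2
clock: 17.75
eef_pos: [506.9, -6.2, 318.0]
eef_rot: [-3.134, -0.017, 2.871]
wrist_force: [-0.3, 0.3, -1.7]
finger_gap: 45.6
t=17.75 pos [506.9  -6.2 318. ] yaw 164.5 F [-0.3  0.3 -1.7] gap 45.6 | shift mm -0.8 2.9 -7.0 turn -0.2
[-3.13446817 -0.01655806  2.87055408]
```

```bash
python3 -m handwheel '[[-0.002,0.003,0,0],[-0.002,0.003,0.02,0],[-0.002,0.003,0.04,0],[-0.002,0.003,0.04,0]]'
python3 -c "
from h import *
need(508.5,-3.6,170,164.7);print(read_state()['eef_rot'])"
```

```text
clock: 18.25
eef_pos: [508.6, -3.5, 276.9]
eef_rot: [-3.134, -0.019, 2.871]
wrist_force: [-1.0, 0.7, -0.7]
finger_gap: 45.5
t=18.25 pos [508.6  -3.5 276.9] yaw 164.5 F [-1.   0.7 -0.7] gap 45.5 | shift mm 0.1 -0.1 106.9 turn -0.2
[-3.13401585 -0.01883871  2.87107945]
```

```bash
python3 -m handwheel '[[-0.001,0,0.03,-0.2],[-0.001,0,0.06,-0.2],[-0.002,0,0.09,-0.2],[-0.002,0,0.098,-0.2],[-0.002,0,0.098,-0.2]]'
python3 -c "
from h import *
need(508.5,-3.6,165.4,164.7);print(read_state()['eef_rot'])"
```

```text
clock: 18.88
eef_pos: [508.9, -4.2, 179.8]
eef_rot: [-3.134, -0.018, 2.875]
wrist_force: [0.0, -0.1, -0.3]
finger_gap: 45.5
t=18.88 pos [508.9  -4.2 179.8] yaw 164.7 F [ 0.  -0.1 -0.3] gap 45.5 | shift mm 0.6 0.4 14.4 turn 0.0
[-3.13423483 -0.01818774  2.87474697]
```

```bash
python3 -m handwheel '[[0,0,0.006,0],[0,0,0.012,0],[0,0,0.012,0]]'
python3 -m handwheel '[[0,0,0.002,0],[0,0,0.002,0],[0,0,0.002,0]]'
python3 -c "
from h import *
need(508.5,-3.6,165.4,164.7)"
```

```text
clock: 19.25
eef_pos: [508.6, -4.2, 167.6]
eef_rot: [-3.134, -0.019, 2.875]
wrist_force: [0.3, -0.5, -1.4]
finger_gap: 45.3
clock: 19.62
eef_pos: [508.6, -4.3, 165.7]
eef_rot: [-3.134, -0.018, 2.875]
wrist_force: [0.1, -0.3, 0.0]
finger_gap: 45.4
t=19.62 pos [508.6  -4.3 165.7] yaw 164.7 F [ 0.1 -0.3  0. ] gap 45.4 | shift mm 0.3 0.6 0.3 turn 0.0
```

```bash
python3 -m handwheel '[[0,0.0005,0.0007,0],[0,0.0005,0.0007,0]]'
python3 -m handwheel '[[0,0,0,0],[0,0,0,0],[0,0,0,0],[0,0,0,0],[0,0,0,0]]' 0.35
python3 -c "
from h import *
need(508.5,-3.6,165.4,164.7)"
```

```text
clock: 19.88
eef_pos: [508.9, -4.1, 165.5]
eef_rot: [-3.134, -0.018, 2.875]
wrist_force: [-1.6, -3.8, 5.0]
finger_gap: 45.0
clock: 20.5
eef_pos: [508.9, -4.1, 165.4]
eef_rot: [-3.134, -0.018, 2.875]
wrist_force: [0.8, 0.2, 1.2]
finger_gap: 61.3
t=20.50 pos [508.9  -4.1 165.4] yaw 164.7 F [0.8 0.2 1.2] gap 61.3 | shift mm 0.5 0.3 0.0 turn 0.0
```

```bash
python3 -m handwheel '[[0,0,0,0],[0,0,0,0],[0,0,-0.01,0],[0.001,0,-0.04,0],[0.002,0,-0.085,0]]' 0
python3 -m handwheel '[[0.002,0,-0.07,0],[0.002,0,-0.07,0],[0.002,0,-0.07,0]]'
python3 - <<'E'
from h import *
need(508.5,-3.6,165.4,164.7)
im,c=snap('wrist','wrist14');t,ct=snap('top','top14');s,_=snap('scene','scene14')
A=np.zeros((600,800,3),np.uint8)
A[:300,:400]=cv2.resize(im,(400,300),interpolation=3)
A[:300,400:]=cv2.resize(im[100:250,150:350],(400,300),interpolation=2)
A[300:,:380]=cv2.resize(t[120:250,110:275],(380,300),interpolation=2)
A[300:,380:]=cv2.resize(s[130:270,110:305],(420,300),interpolation=2)
cv2.imwrite('pics/mix14.png',A[:,:,::-1])
E
```

```text
clock: 21.12
eef_pos: [508.1, -3.2, 251.4]
eef_rot: [-3.133, -0.019, 2.875]
wrist_force: [-0.3, -0.4, 1.0]
finger_gap: 94.1
clock: 21.5
eef_pos: [507.6, -2.5, 321.6]
eef_rot: [-3.133, -0.019, 2.875]
wrist_force: [-0.2, -0.1, -0.1]
finger_gap: 93.9
t=21.50 pos [507.6  -2.5 321.6] yaw 164.7 F [-0.2 -0.1 -0.1] gap 93.9 | shift mm -1.1 -0.8 156.2 turn 0.0
```

View pics/mix14.png

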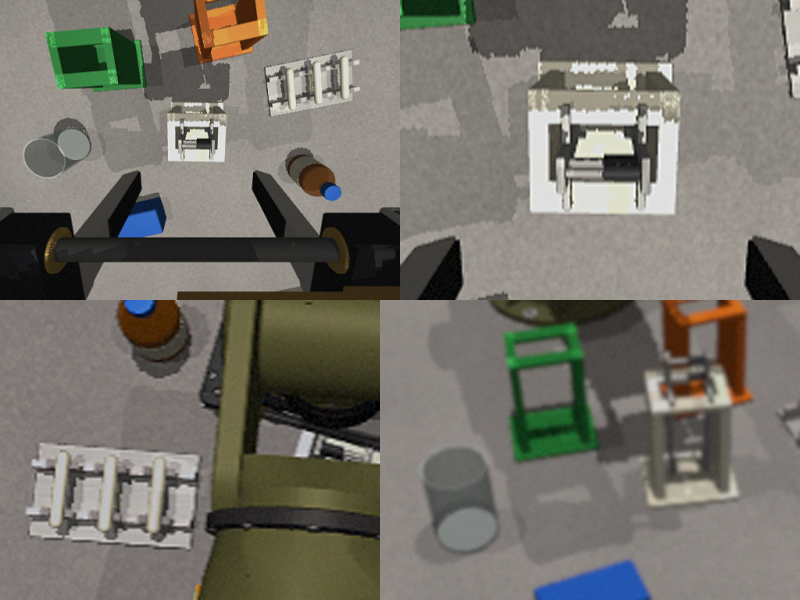

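The picture shows:
- **Tongs:** upright in the white stand, shoulders on the plate, centred at crop (604,160).
- **Bars:** all three parallel in the rack.
- **Beaker:** empty and standing.
- **Bottle and box:** both standing where they were.

The robot is clear, so I hand in.

```bash
python3 -c "
from h import *
print(manip.sign_off())"
```

```text
the job is handed in; nothing more can be done
None
```

The job is done and handed in at about 21.7 s on the clock, well inside the 61 s limit. I took the tongs from the white stand and pinched the leaning bar with them. I laid the bar in the rack's middle notches, then hung the tongs back in the white stand.

**Checks that agreed:**
- **Bar in the rack:** after letting go, the bar covered the same picture rows as its two neighbours (132 to 183, within a pixel) and lay midway between them.
- **Final pictures:** the tongs hang upright with their shoulders on the plate, and the beaker stands empty. The other two bars, the bottle and the box looked in place by eye; I did not measure their final positions.
- **Forces:** the highest wrist force I read was about 13 N, while pressing the bar into the notches, against the 120 N limit.

**Checks that disagreed:**
- **Bar position:** on first contact the bar was about 10 mm too far along the notches and still tilted about 5 degrees. I lifted it 4 mm, moved it back and pressed again before releasing.
- **Gripper reading:** with the bar pinched it read about 32.6 mm instead of the expected 34 mm. The pictures showed the bar was held.
- **Tool tilt:** the tool was about 1 degree off vertical while re-hanging the tongs. I allowed for this, and it had no visible effect.

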